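# Centre the model water tank on its foundation

## Task

The little model water tank on the railway layout stands off-centre, hanging out towards one edge of its round concrete foundation. Tap or push it lightly with the fingertips until it stands upright in the middle of the foundation, with an even rim all round. It is top-heavy: do not grip, lift or tip it or knock it off, push only gently, and leave the boxcar, the tree and the sign alone.

Things in the scene. Friction and masses are not known exactly. Their poses are not given: they have to be found in the camera images.
- tank: Model water tank, loose, 0.07-0.13 kg, top-heavy. Round white foot: radius 16 mm at the bottom, flaring to 20 mm from 4 to 14 mm height (its widest part); 4 thin legs; tank radius 16.5 mm at 29-49 mm height; dark cone roof radius 18 mm, top at 58 mm. Pushed at the foot it slides, higher up it may tip; over 8 N is too rough. Origin: centre of its underside, z up. Starts 14-22 mm off-centre.
- foundation: Round concrete-grey block under the tank, fixed on the plywood board: radius 36 mm, 24 mm high, flat level top. Origin: centre of its underside (12 mm above the work surface), z up; the top's centre is 24 mm above it. A centred tank has its origin 24 mm straight above this origin, with an even 16 mm rim around the foot.
- boxcar: Bystander: dark red model boxcar with dark roof, loose on the rails of the siding at the far side of the board, 34 mm wide, 132 mm long (along its y), 45 mm high. Origin: centre of its underside, at rail top. Leave it alone.
- tree: Bystander: small green model tree on a flat round black foot of 17 mm radius, up to 19 mm radius in the crown, 70 mm high, loose on the board to one side of the foundation. Origin: centre of its underside. Leave it alone.
- sign: Bystander: blank white sign on a post on a white block 36 x 40 x 14 mm, panel 34 mm wide, 80 mm high in all, loose on the board to the other side of the foundation. Origin: centre of its underside. Leave it alone.
There are look-alikes about, which are no part of the job. Leave any yellow look-alike of the tank alone.

How it is judged:
By the outcome, as a careful person would: the job done as asked, in the order asked, and still so for the second after the job is handed in, with the robot touching nothing.
It also fails if it takes over 51 s, if anything falls off the work surface, if the arm or the gripper's body presses on something with over 40 N, if the wrist force passes 120 N, or if a joint passes its speed limit or range.

## Robot

A 6-joint arm with a two-finger parallel gripper is mounted at the origin on the work surface. World frame = base frame: x ahead of the robot, y to its left, z up, the work surface at z = 0. Lengths are in m, angles in degrees, forces in N, time in s.
With the tool pointing down it reaches from about 0.375 to 0.9 m from the base axis. Payload 3.1 kg.
Tool frame: the origin (TCP) lies on the centre line of the jaws, within the pads' length; the fingertips stand 17 mm ahead of it and the grasp point (between the pads) lies 2 mm behind it; z points along the fingers, y is the line along which they close (so a half turn about z gives the same grasp; the last joint's range is limited). The gripper opens to 87 mm and grips with 3 to 60 N. Pads are 19 mm wide; open, the fingers measure 117 mm over their backs; the gripper's body (75 mm by 190 mm) begins 51 mm behind the grasp point.
Start: joints at [54.803, 30.224, 82.088, -0, 67.689, -10.227], TCP at [0.264, 0.567, 0.24] pointing down, gripper open.
Joint ranges: [-176.69, 176.69], [-43.24, 126.21], [12.49, 139.97], [-82, 262], [0, 151.66], [-163.58, 163.58]. Speed limits (degrees/s): [159.86, 159.86, 180, 180, 180, 180].

## Interface

Orientations are given as a 3x3 rotation matrix whose columns are the frame's x, y, z axes.
In Python, from rig import bot, imaging, finder gives the robot as it stands. The module is installed in compiled form; this text tells all that it offers.
- The arm moves only by the tool play_rows, never from a script. Its argument "motion" is a list that holds one entry, the list of rows, each a list of 6 numbers: the shift along the tool's x, y, z in shares of 0.5 m (1.0 is 0.5 m), then the turn, a rotation vector about the tool's x, y, z in normalised numbers (1 is 120 degrees). In form: [[[dx, dy, dz, wx, wy, wz], ...]]. A call has 1 to 8 rows; each row is the pose to reach, as a shift and turn from the pose commanded when the call began, along the tool's axes at that moment; what a row does not reach only later rows make up. A row lasts 1/12 s, in which the tool goes at most 41.7 mm and 7.16 degrees, less where a joint would pass 70% of its speed; a pose out of reach is approached as far as the arm can. Shift and turn numbers lie between -1 and 1, and a call with a number outside is refused. A call with a gripper value outside its range is refused whole. "fingers" is the finger opening in m, from 0 to 0.087, set as the call begins (left out, the last holds). The fingers move at their own pace and stop on an object; the grip force is fixed at half the most. Time passes only in rows, so rows that repeat a pose let the fingers close. It gives the time, the measured TCP pose, the force, the opening and the grip force at its end, in the units of the state.
- bot.read_state(): the state, without advancing time (a new reading comes with each control period).
- imaging.capture(name): name is "scene" or "top" or "wrist"; returns a dict with "frame" (480x640x3 uint8, red, green, blue), "camera_matrix" (3x3 intrinsics, pixels), "R" (3x3) and "t" (3): a world point X has camera coordinates R X + t. Camera axes: x right, y down, z forward; pixel columns grow to the right and rows downward; lengths in m; the calibration is good to about 2 mm. A picture is of the moment at which its call begins. There is no depth.
- bot.hand_in(): hands the job in; it is judged then, once.
Trained networks look in the newest picture that a camera, given by its name, has taken for a name from the list of things; names that differ only in an ending like _2 or _b are one class to them, and where a whole thing is asked for, a point or a joint stands for the part that bears it (a point fixed in the world has none). Each returns a list of dicts, best first, with "confidence" (0 to 1); they miss things now and then, are a little off and sometimes report something else, mostly with a low value. They report only what shows in the picture. A call takes as long as a camera call. They do not tell look-alikes from the thing itself.
- finder.recognise(camera, name): "at" ([x, y, z] in m, in world coordinates, good to about 4 mm: the middle of the surface that is visible of it).
- finder.outline_of(camera, name): "pixels" (480x640 bool, what is visible of it).
The state is a dict: "time_s": time; "joint_positions": joint angles; "qvel": joint speeds; "tau": joint torques, N m; "position": TCP position; "tcp_rot": TCP orientation; "force": force on the tool from outside, world axes, zero at the start; "moment": the same for the moment, N m; "opening": opening from 0.0 (shut) to 1.0 (fully open); "grasp_force": force on a finger pad.
Only numpy, scipy, OpenCV 4.12 (cv2) and the standard library are available. Lean on these libraries where they do the work, as an engineer would, in place of code of your own. Each camera call takes 0.05 s, during which the arm holds its last target. There are 200 camera calls.

## Working session

There is one attempt and no reset: what is moved stays moved. The work goes in short steps, Python scripts to look and compute and a tool call to move; the robot and the scene stay as the last step left them, time stands still between calls to the robot, and variables do not carry over. Pictures are saved under pics/ and viewed, at most 10 in all, crops included, and the job is handed in when it is done.

Besides the shell and the picture viewer there is one more tool, called after "Call:" as name(argument=value, ...) on one line, values as JSON. play_rows: Moves the arm, as the interface text tells. Its arguments: {"type":"object","properties":{"motion":{"type":"array"},"fingers":{"type":"number"}},"required":["motion"]}

```bash
mkdir -p pics
cat > h.py <<'E'
from rig import bot, imaging, finder
import numpy as np, cv2
def ray(c,px,z):
    K,R,t=map(np.array,(c["camera_matrix"],c["R"],c["t"]))
    d=R.T@np.linalg.inv(K)@np.array([px[0],px[1],1.]); o=-R.T@t
    return o+d*(z-o[2])/d[2]
def proj(c,X):
    K,R,t=map(np.array,(c["camera_matrix"],c["R"],c["t"]))
    p=K@(R@np.array(X)+t); return p[:2]/p[2]
E
python3 - <<'E'
from h import *
np.set_printoptions(precision=4,suppress=True)
ims=[]
for n in ("scene","top"):
    c=imaging.capture(n); ims.append(c["frame"]); print(n,-np.array(c["R"]).T@np.array(c["t"]))
    for o in ("tank","foundation","boxcar","tree","sign"):
        print(o,[(np.round(r["at"],4),round(r["confidence"],2),proj(c,r["at"]).round()) for r in finder.recognise(n,o)])
    cv2.imwrite(f"pics/{n}.png",c["frame"][:,:,::-1])
s=bot.read_state();print(s["time_s"],s["position"],s["tcp_rot"])
E
```

```text
scene [ 0.9556 -0.1544  0.7237]
tank [(array([0.3547, 0.1847, 0.0393]), 0.9, array([336., 141.])), (array([0.3996, 0.2762, 0.0384]), 0.7, array([390., 143.])), (array([0.5163, 0.073 , 0.0722]), 0.57, array([319., 213.]))]
foundation [(array([0.5279, 0.0886, 0.0393]), 0.78, array([331., 227.]))]
boxcar [(array([0.6694, 0.0166, 0.061 ]), 0.58, array([330., 309.]))]
tree [(array([0.5755, 0.2297, 0.0568]), 0.94, array([421., 214.]))]
sign [(array([ 0.4331, -0.0878,  0.032 ]), 0.72, array([210., 224.]))]
top [0.4827 0.0481 0.8507]
tank [(array([0.3448, 0.1842, 0.0489]), 0.97, array([213., 367.])), (array([0.5077, 0.0719, 0.0889]), 0.96, array([292., 256.])), (array([0.3938, 0.2709, 0.048 ]), 0.92, array([155., 332.]))]
foundation [(array([0.5064, 0.0966, 0.0366]), 0.7, array([276., 258.]))]
boxcar [(array([0.6616, 0.0163, 0.0636]), 0.64, array([332., 153.]))]
tree [(array([0.5637, 0.2332, 0.0673]), 0.62, array([182., 216.]))]
sign []
0.6 [0.2638 0.5666 0.2396] [[-0.9065  0.4222 -0.    ]
 [ 0.4222  0.9065  0.    ]
 [ 0.      0.     -1.    ]]
```

View pics/scene.png

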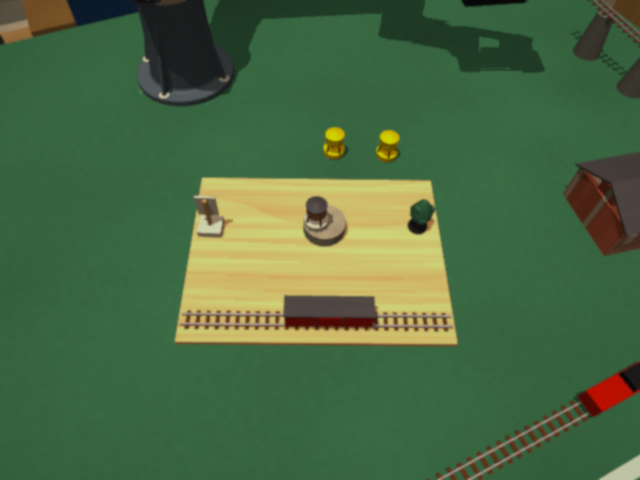

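View pics/top.png

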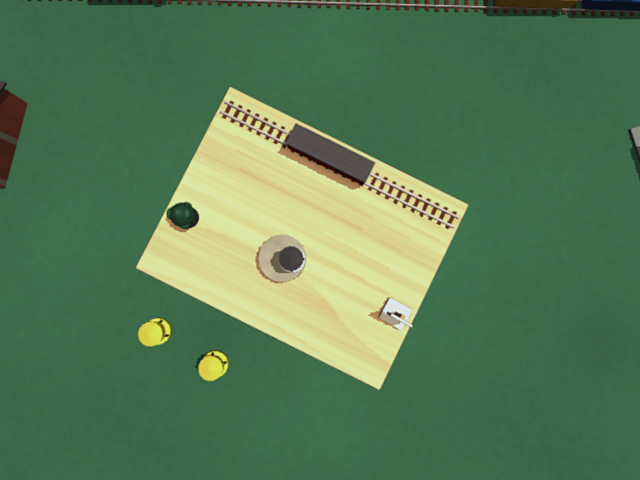

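The scene view shows the tank (317,212) offset on the foundation (325,225). In the top view, the tank is at (292,258) and the foundation at (281,258). The tree, sign and boxcar are all well clear, and the two yellow look-alikes are off the board. Next I'll measure precisely.

```bash
cat > m.py <<'E'
from h import *
from scipy.optimize import least_squares
def circ(P):
    f=lambda q:np.hypot(P[:,0]-q[0],P[:,1]-q[1])-q[2]
    return least_squares(f,[*P.mean(0),.03],loss='soft_l1',f_scale=.001).x
def outl(c,name,o,near,zs):
    for r in finder.outline_of(name,o):
        m=r["pixels"].astype(np.uint8)
        cn=max(cv2.findContours(m,0,cv2.CHAIN_APPROX_NONE)[0],key=cv2.contourArea)
        h=cv2.convexHull(cn)[:,0]
        h2=cn[:,0]
        print(name,o,round(r["confidence"],2),m.sum(),h2.mean(0).round(1),"bbox",cv2.boundingRect(cn))
        for z in zs:
            print("  z",z,circ(np.array([ray(c,p,z)[:2] for p in h2])).round(4))
E
python3 - <<'E'
from m import *
c=imaging.capture("top")
outl(c,"top","foundation",0,[.036,.03]); outl(c,"top","tank",0,[.085])
f=c["frame"][200:320,230:350]
cv2.imwrite("pics/topc.png",cv2.resize(f,None,fx=5,fy=5,interpolation=2)[:,:,::-1])
E
```

```text
top foundation 0.61 1250 [281.4 257.5] bbox (258, 234, 46, 48)
  z 0.036 [0.5076 0.0901 0.0344]
  z 0.03 [0.5078 0.0904 0.0347]
top tank 0.83 678 [213.1 365.1] bbox (198, 350, 30, 31)
  z 0.085 [0.3545 0.179  0.02  ]
top tank 0.67 752 [154.9 331.2] bbox (138, 317, 34, 29)
  z 0.085 [0.3998 0.2609 0.0213]
top tank 0.64 573 [290.7 258. ] bbox (278, 245, 27, 27)
  z 0.085 [0.5054 0.0734 0.0185]
top tank 0.64 2386 [329.1 153.7] bbox (286, 124, 88, 60)
  z 0.085 [0.656  0.0217 0.0439]
```

View pics/topc.png

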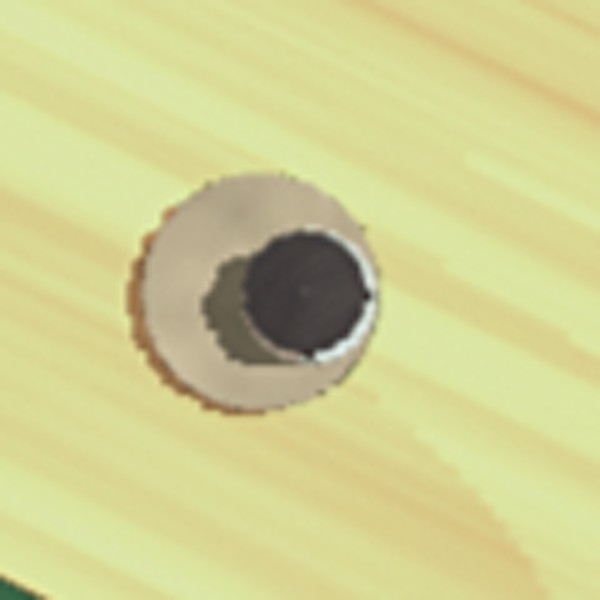

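The foundation centre is near (0.507, 0.090) and the tank near (0.505, 0.0735), so the push is mostly along +y. I'll move to the −y side with the tool's x axis along the push, then look with the wrist camera.

```bash
cat > go.py <<'E'
from h import *
from scipy.spatial.transform import Rotation as Ro
def rel(p,yaw,s=None):
    s=s or bot.read_state(); R=np.array(s["tcp_rot"]); y=np.radians(yaw)
    T=np.array([[np.cos(y),np.sin(y),0],[np.sin(y),-np.cos(y),0],[0,0,-1]])
    print("t",s["time_s"],"row",(R.T@(np.array(p)-s["position"])).round(4),Ro.from_matrix(R.T@T).as_rotvec(degrees=True).round(2))
E
python3 -c "
from go import *
rel([.503,.01,.20],82)"
```

```text
t 0.75 row [-0.4518 -0.4036  0.0396] [ 1.000e-02 -0.000e+00  7.303e+01]
```

The manual's scale: shifts go in shares of 0.5 m and turns go in shares of 120 degrees. Converting my numbers, -0.452 m is -0.904, -0.404 m is -0.808, 73 degrees is 0.6083.

Call:
play_rows(motion=[[[-0.904, -0.808, 0.08, 0, 0, 0.6083], [-0.904, -0.808, 0.08, 0, 0, 0.6083], [-0.904, -0.808, 0.08, 0, 0, 0.6083], [-0.904, -0.808, 0.08, 0, 0, 0.6083], [-0.904, -0.808, 0.08, 0, 0, 0.6083], [-0.904, -0.808, 0.08, 0, 0, 0.6083], [-0.904, -0.808, 0.08, 0, 0, 0.6083], [-0.904, -0.808, 0.08, 0, 0, 0.6083]]], fingers=0.02)

```text
time_s: 1.42
position: [0.3956, 0.2593, 0.2178]
tcp_rot: [[-0.129, 0.992, 0.001], [0.992, 0.129, 0.0], [0.0, 0.001, -1.0]]
force: [0.5, 0.1, -0.3]
opening: 0.477
grasp_force: 0.0
```

```bash
python3 -c "
from go import *
rel([.503,.01,.20],82)"
```

```text
t 1.4167 row [-0.261   0.0744  0.0179] [ 0.05 -0.02 15.41]
```

Converted, -0.261 m is -0.522, 0.074 m is 0.148, 15 degrees is 0.125.

Call:
play_rows(motion=[[[-0.522, 0.148, 0.036, 0, 0, 0.125], [-0.522, 0.148, 0.036, 0, 0, 0.125], [-0.522, 0.148, 0.036, 0, 0, 0.125], [-0.522, 0.148, 0.036, 0, 0, 0.125], [-0.522, 0.148, 0.036, 0, 0, 0.125], [-0.522, 0.148, 0.036, 0, 0, 0.125], [-0.522, 0.148, 0.036, 0, 0, 0.125], [-0.522, 0.148, 0.036, 0, 0, 0.125]]])

```text
time_s: 2.08
position: [0.5067, 0.0076, 0.1998]
tcp_rot: [[0.132, 0.991, 0.004], [0.991, -0.132, -0.002], [-0.002, 0.004, -1.0]]
force: [0.9, -0.1, 0.3]
opening: 0.231
grasp_force: 0.0
```

Run:
```python
from m import *
from go import rel
np.set_printoptions(precision=4,suppress=True)
c=imaging.capture("wrist"); cv2.imwrite("pics/w1.png",c["frame"][:,:,::-1])
print(-np.array(c["R"]).T@np.array(c["t"]))
print("exp tank",proj(c,[.505,.0735,.085]),"found",proj(c,[.507,.09,.036]))
outl(c,"wrist","foundation",0,[.036]); outl(c,"wrist","tank",0,[.085])
s=bot.read_state();print(s["position"],s["opening"]);rel([.503,.01,.20],82)
```

```text
[0.5169 0.0859 0.3452]
exp tank [308.1703 154.6333] found [309.8174 132.4822]
wrist foundation 0.57 3454 [311.1 132.1] bbox (271, 93, 80, 78)
  z 0.036 [0.5075 0.0885 0.0343]
wrist tank 0.87 3326 [102.6  38.7] bbox (64, 7, 79, 65)
  z 0.085 [0.3747 0.1694 0.0221]
wrist tank 0.63 1771 [310.2 154.3] bbox (288, 131, 46, 48)
  z 0.085 [0.5065 0.0731 0.0176]
[0.5028 0.0127 0.1995] 0.22908703995055862
t 2.2333 row [-0.0026  0.0005 -0.0005] [-0.08 -0.03  0.7 ]
```

View pics/w1.png

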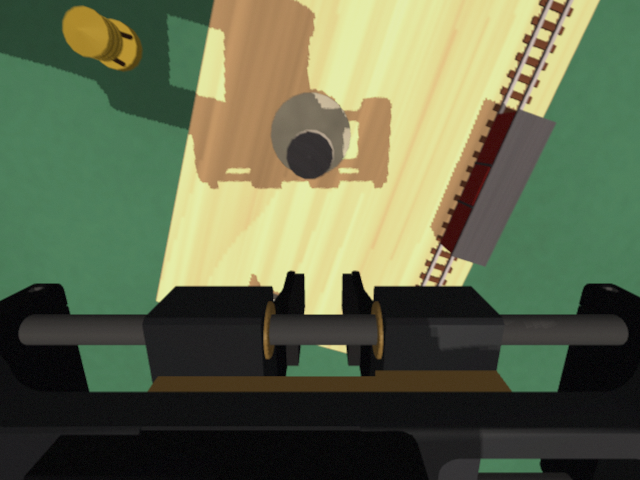

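The wrist camera looks down past the tool, so I can watch the push. Foundation is at (311,132), tank at (310,155), fingertips near (323,285). Next I'll descend behind the tank, clear of it.

Converted, 0.14 m is 0.28, -0.005 m is -0.01.

Call:
play_rows(motion=[[[0.024, -0.01, 0.07, 0, 0, 0], [0.028, -0.01, 0.14, 0, 0, 0], [0.028, -0.01, 0.2, 0, 0, 0], [0.028, -0.01, 0.25, 0, 0, 0], [0.028, -0.01, 0.28, 0, 0, 0], [0.028, -0.01, 0.28, 0, 0, 0], [0.028, -0.01, 0.28, 0, 0, 0]]])

```text
time_s: 2.82
position: [0.4992, 0.0284, 0.0593]
tcp_rot: [[0.124, 0.992, -0.002], [0.992, -0.124, 0.001], [0.0, -0.002, -1.0]]
force: [-0.2, 0.3, 0.1]
opening: 0.228
grasp_force: 0.0
```

Run:
```python
from m import *
np.set_printoptions(precision=4,suppress=True)
c=imaging.capture("wrist"); cv2.imwrite("pics/w2.png",c["frame"][:,:,::-1])
outl(c,"wrist","foundation",0,[.036]); outl(c,"wrist","tank",0,[.085,.078])
s=bot.read_state();print(s["time_s"],s["position"],s["force"],np.array(s["tcp_rot"]))
```

```text
wrist foundation 0.61 10582 [323.3 162.4] bbox (253, 100, 143, 124)
  z 0.036 [0.5076 0.0889 0.0343]
wrist tank 0.77 8086 [324.6 222.3] bbox (278, 167, 95, 109)
  z 0.085 [0.5061 0.0746 0.0192]
  z 0.078 [0.5059 0.0727 0.0204]
wrist tank 0.59 1816 [13.7 28.5] bbox (0, 0, 34, 61)
  z 0.085 [0.4156 0.1513 0.0073]
  z 0.078 [0.4102 0.154  0.0077]
2.9667 [0.501  0.0274 0.061 ] [-0.2297 -0.1154  0.5967] [[ 0.1253  0.9921  0.0025]
 [ 0.9921 -0.1253 -0.0004]
 [-0.0001  0.0025 -1.    ]]
```

View pics/w2.png

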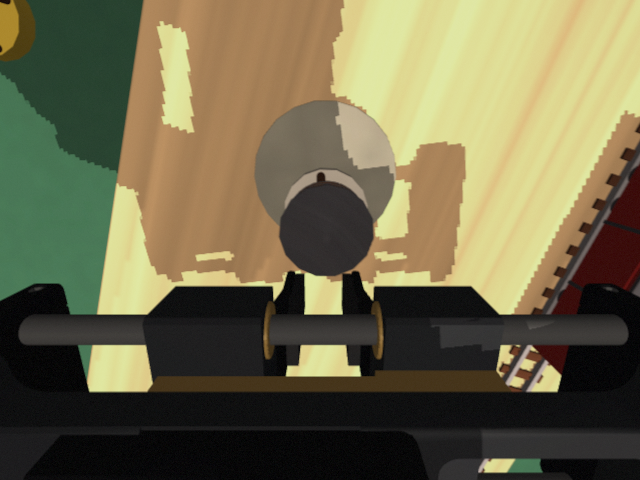

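Call:
play_rows(motion=[[[0.008, 0, 0, 0, 0, 0], [0.016, 0, 0, 0, 0, 0], [0.022, 0, 0, 0, 0, 0], [0.026, 0, 0, 0, 0, 0], [0.029, 0, 0, 0, 0, 0], [0.032, 0, 0, 0, 0, 0], [0.034, 0, 0, 0, 0, 0], [0.036, 0, 0, 0, 0, 0]]])

```text
time_s: 3.63
position: [0.5026, 0.0447, 0.0596]
tcp_rot: [[0.126, 0.992, -0.0], [0.992, -0.126, -0.0], [-0.0, -0.0, -1.0]]
force: [-0.5, 0.1, -0.5]
opening: 0.227
grasp_force: 0.0
```

Converted, 0.008 m is 0.016, 0.007 m is 0.014.

Call:
play_rows(motion=[[[0.002, 0, 0, 0, 0, 0], [0.004, 0, 0, 0, 0, 0], [0.006, 0, 0, 0, 0, 0], [0.008, 0, 0, 0, 0, 0], [0.01, 0, 0, 0, 0, 0], [0.012, 0, 0, 0, 0, 0], [0.014, 0, 0, 0, 0, 0], [0.016, 0, 0, 0, 0, 0]]])

```text
time_s: 4.3
position: [0.5036, 0.0527, 0.0596]
tcp_rot: [[0.126, 0.992, -0.0], [0.992, -0.126, -0.0], [-0.0, -0.0, -1.0]]
force: [-0.2, -0.9, -0.5]
opening: 0.23
grasp_force: 0.2
```

```bash
cat > look.py <<'E'
from m import *
import sys
np.set_printoptions(precision=4,suppress=True)
s=bot.read_state();print(s["time_s"],s["position"],s["force"])
c=imaging.capture("wrist"); cv2.imwrite(f"pics/{sys.argv[1]}.png",c["frame"][:,:,::-1])
outl(c,"wrist","foundation",0,[.036]); outl(c,"wrist","tank",0,[.085])
E
python3 look.py w3
```

```text
4.3 [0.5036 0.0527 0.0596] [-0.1744 -0.8719 -0.4894]
wrist foundation 0.88 8368 [321.3 208.9] bbox (254, 152, 135, 114)
  z 0.036 [0.5077 0.0893 0.034 ]
wrist tank 0.84 8084 [321.4 260.9] bbox (277, 203, 90, 111)
  z 0.085 [0.5072 0.0831 0.0206]
wrist tank 0.76 2690 [15.7 72.9] bbox (0, 30, 43, 81)
  z 0.085 [0.4156 0.1632 0.0095]
```

View pics/w3.png

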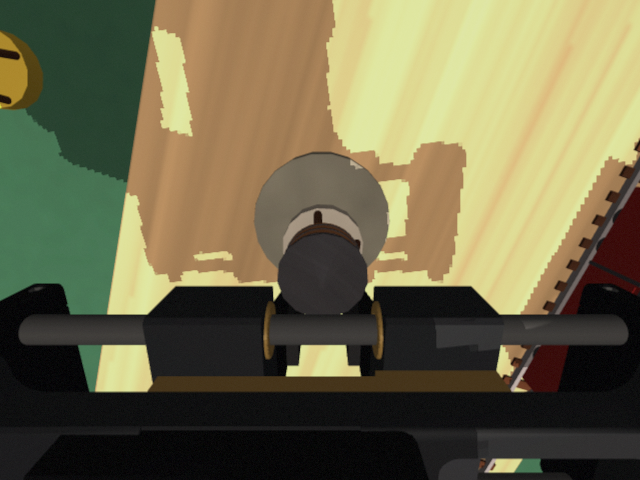

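The fingertips touch the foot with about 0.9 N. The foot's far edge is near (321,205) and the foundation's far edge near (321,152). I'll take the remaining gap from those edges.

```bash
cat > rim.py <<'E'
from m import *
import sys
s=bot.read_state();np.set_printoptions(precision=4,suppress=True)
c=imaging.capture("wrist"); f=c["frame"]
if len(sys.argv)>1: cv2.imwrite(f"pics/{sys.argv[1]}.png",f[:,:,::-1])
print(s["time_s"],s["position"],s["force"])
R=np.array(s["tcp_rot"])
o=proj(c,[.5076,.0893,.036])
g=cv2.GaussianBlur(f,(3,3),0).astype(float)
print(o, f[140:225:3,int(o[0])-8].tolist() if len(sys.argv)>2 else "")
# radial edge fits: strongest gradient near predicted circle, upper half
def fit(cen,r,z,band,angs):
    P=[]
    for a in np.radians(angs):
        d=np.array([np.cos(a),np.sin(a),0]); rr=np.arange(r-band,r+band,.0002)
        px=np.array([proj(c,np.array(cen)*1.+d*q) for q in rr])
        v=cv2.remap(g.astype(np.float32),px[:,:1].astype(np.float32),px[:,1:].astype(np.float32),1)[:,0]
        e=np.linalg.norm(v[6:]-v[:-6],axis=1); i=e.argmax()+3
        P.append((np.array(cen)+d*rr[i])[:2])
    P=np.array(P)
    q=least_squares(lambda q:np.hypot(P[:,0]-q[0],P[:,1]-q[1])-r,cen[:2],loss='soft_l1',f_scale=.0005)
    return q.x, np.abs(q.fun).mean()
u=np.degrees(np.arctan2(R[1,0],R[0,0]))
F,_e=fit([.5076,.0893,.036],.036,.036,.005,u+np.arange(-100,101,5)); print("found",F,_e)
t=[.0,.0]; b=np.array(s["position"][:2])+.0267*R[:2,0]
T,_e2=fit([*b,.050],.020,.050,.006,u+np.arange(-45,46,5)); T,_e2=fit([*T,.050],.020,.050,.004,u+np.arange(-45,46,5))
print("foot",T,_e2,"pred",b); d=F-T; print("need tool xy",R[:2,:2].T@d,"world",d)
E
python3 rim.py
```

```text
4.45 [0.5036 0.0528 0.0596] [-0.182  -0.2092 -0.3189]
[320.943 219.424] 
found [0.5075 0.0876] 0.0005195027455545274
foot [0.507  0.0784] 0.00022748731670008235 pred [0.5069 0.0792]
need tool xy [ 0.0092 -0.0007] world [0.0004 0.0092]
```

Converted, 0.007 m is 0.014, 0.004 m is 0.008.

Call:
play_rows(motion=[[[0.002, -0.0002, 0, 0, 0, 0], [0.004, -0.0004, 0, 0, 0, 0], [0.006, -0.0006, 0, 0, 0, 0], [0.008, -0.0008, 0, 0, 0, 0], [0.01, -0.001, 0, 0, 0, 0], [0.012, -0.001, 0, 0, 0, 0], [0.014, -0.001, 0, 0, 0, 0], [0.014, -0.001, 0, 0, 0, 0]]])

```text
time_s: 5.17
position: [0.504, 0.0598, 0.0596]
tcp_rot: [[0.126, 0.992, 0.0], [0.992, -0.126, 0.0], [0.0, 0.0, -1.0]]
force: [-0.3, -0.0, 0.1]
opening: 0.228
grasp_force: 0.1
```

```bash
python3 rim.py
python3 - <<'E'
from m import *
c=imaging.capture("top");outl(c,"top","foundation",0,[.036]); outl(c,"top","tank",0,[.085])
E
python3 rim.py w4
```

```text
5.1667 [0.504  0.0598 0.0596] [-0.3364 -0.0184  0.0892]
[321.9669 232.3178] 
found [0.5076 0.0883] 0.0004890716260931766
foot [0.5074 0.0855] 0.00025101500328838757 pred [0.5074 0.0863]
need tool xy [ 0.0028 -0.0002] world [0.0002 0.0028]
top tank 0.92 724 [154.5 331.7] bbox (138, 318, 34, 28)
  z 0.085 [0.3988 0.2613 0.0208]
5.3667 [0.504  0.0597 0.0596] [0.0421 0.9564 0.7675]
[321.9348 232.0621] 
found [0.5077 0.0882] 0.0005512456754779429
foot [0.5073 0.0854] 0.00020683145423781822 pred [0.5073 0.0862]
need tool xy [0.0028 0.    ] world [0.0004 0.0028]
```

View pics/w4.png

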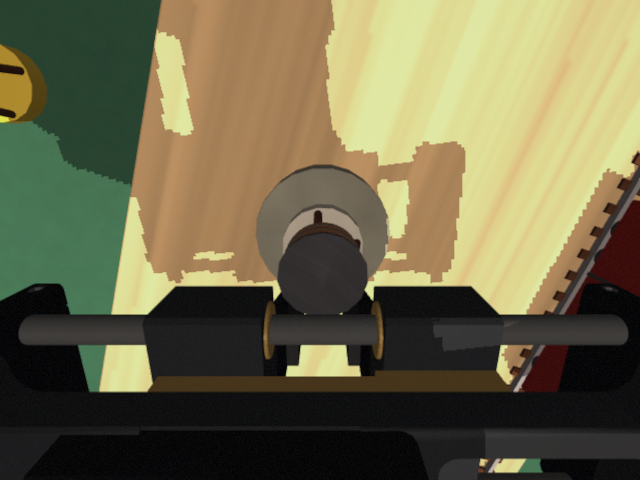

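The tank follows the fingertips upright, with its foot at (322,232) and about 2.8 mm still to go. I'll push 2.6 mm, back off and check from above.

Converted, -0.025 m is -0.05, -0.012 m is -0.024.

Call:
play_rows(motion=[[[0.0014, 0, 0, 0, 0, 0], [0.0028, 0, 0, 0, 0, 0], [0.004, 0, 0, 0, 0, 0], [0.0052, 0, 0, 0, 0, 0], [0.0052, 0, 0, 0, 0, 0], [-0.004, 0, 0, 0, 0, 0], [-0.024, 0, 0, 0, 0, 0], [-0.05, 0, 0, 0, 0, 0]]])

```text
time_s: 6.08
position: [0.5007, 0.0346, 0.0596]
tcp_rot: [[0.125, 0.992, 0.0], [0.992, -0.125, 0.0], [0.0, 0.0, -1.0]]
force: [0.8, -0.4, 0.4]
opening: 0.233
grasp_force: 0.0
```

Converted, -0.1 m is -0.2, -0.085 m is -0.17.

Call:
play_rows(motion=[[[-0.04, 0, 0, 0, 0, 0], [-0.06, 0, -0.04, 0, 0, 0], [-0.07, 0, -0.1, 0, 0, 0], [-0.07, 0, -0.17, 0, 0, 0], [-0.07, 0, -0.2, 0, 0, 0], [-0.07, 0, -0.2, 0, 0, 0], [-0.07, 0, -0.2, 0, 0, 0]]])

```text
time_s: 6.67
position: [0.4966, -0.0007, 0.1603]
tcp_rot: [[0.127, 0.992, 0.002], [0.992, -0.127, -0.001], [-0.0, 0.002, -1.0]]
force: [0.3, -0.5, -0.5]
opening: 0.231
grasp_force: 0.0
```

```bash
sed -i 's/^t=\[.*$/b=F/' rim.py; python3 rim.py w5
python3 - <<'E'
from m import *
c=imaging.capture("top");f=c["frame"]
a=cv2.resize(f[215:300,240:325],(400,400),interpolation=2)
w=cv2.imread("pics/w5.png");o=proj(imaging.capture("wrist"),[.5076,.0885,.036]).astype(int);print(o)
x,y=np.maximum(o-65,0)
b=cv2.resize(w[y:y+130,x:x+130],(400,400),interpolation=2)
cv2.imwrite("pics/fin.png",np.hstack([a[:,:,::-1],b]))
outl(c,"top","foundation",0,[.036]); outl(c,"top","tank",0,[.085])
E
python3 rim.py
```

```text
6.6667 [ 0.4966 -0.0007  0.1603] [ 0.282  -0.4914 -0.5001]
[321.2658 120.0749] 
found [0.5075 0.0873] 0.0007480843575173397
foot [0.5079 0.0906] 0.00048699316193275363 pred [0.5075 0.0873]
need tool xy [-0.0033  0.0001] world [-0.0003 -0.0033]
[323 121]
top foundation 0.78 695 [273.5 256.2] bbox (258, 235, 34, 47)
  z 0.036 [0.5075 0.0929 0.031 ]
top foundation 0.35 235 [394.2 321. ] bbox (379, 315, 30, 16)
  z 0.036 [ 0.4143 -0.0828  0.0139]
top tank 0.91 465 [278.3 257. ] bbox (267, 244, 22, 27)
  z 0.085 [0.5066 0.091  0.0168]
top tank 0.68 652 [154.2 331.3] bbox (139, 318, 32, 27)
  z 0.085 [0.3996 0.2616 0.0199]
top tank 0.59 687 [212.7 364.8] bbox (198, 350, 30, 30)
  z 0.085 [0.3549 0.179  0.0201]
6.9167 [0.4954 0.0002 0.1582] [-0.2498  0.4977  0.1365]
[323.9321 121.0594] 
found [0.5077 0.0872] 0.0005892961346048722
foot [0.5082 0.0905] 0.0004652809897069068 pred [0.5077 0.0872]
need tool xy [-0.0033 -0.    ] world [-0.0004 -0.0032]
```

View pics/fin.png

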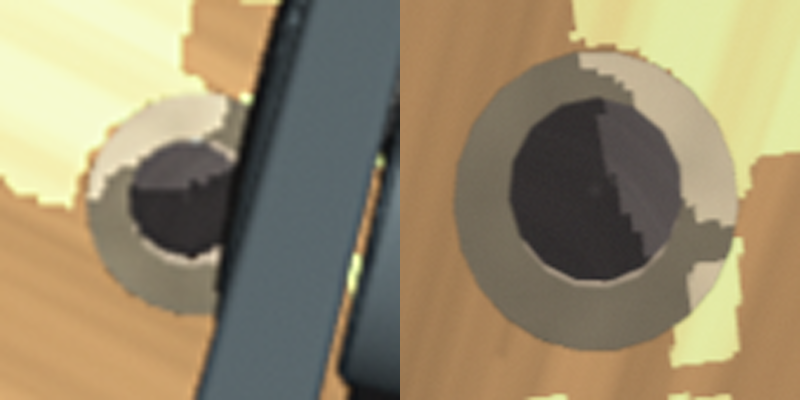

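The picture shows a roughly even rim, with the roof at (596,190) and the foundation's centre near (596,200). My foot fit is now hidden under the roof, so I'll put the wrist camera straight above and fit roof and foundation as full circles, free of parallax.

Converted, 0.016 m is 0.032, 0.008 m is 0.016.

Call:
play_rows(motion=[[[0.016, 0, 0, 0, 0, 0], [0.032, 0, 0, 0, 0, 0], [0.032, 0, 0, 0, 0, 0], [0.032, 0, 0, 0, 0, 0], [0.032, 0, 0, 0, 0, 0]]])

```text
time_s: 7.38
position: [0.4984, 0.0163, 0.1596]
tcp_rot: [[0.125, 0.992, -0.0], [0.992, -0.125, -0.0], [-0.0, -0.0, -1.0]]
force: [0.4, 0.6, -0.2]
opening: 0.229
grasp_force: 0.0
```

```bash
cat > ov.py <<'E'
from m import *
np.set_printoptions(precision=4,suppress=True)
def fit(c,cen,r,z,band):
    g=cv2.GaussianBlur(c["frame"],(3,3),0).astype(np.float32); cen=np.array(cen)
    for it in range(3):
        P=[]
        for a in np.radians(np.arange(0,360,4)):
            d=np.array([np.cos(a),np.sin(a)]); rr=np.arange(r-band,r+band,.0002)
            px=np.array([proj(c,[*(cen+d*q),z]) for q in rr],np.float32)
            v=cv2.remap(g,px[:,:1],px[:,1:],1)[:,0]
            e=np.linalg.norm(v[6:]-v[:-6],axis=1)
            P.append(cen+d*rr[e.argmax()+3])
        P=np.array(P)
        q=least_squares(lambda q:np.hypot(P[:,0]-q[0],P[:,1]-q[1])-q[2],[*cen,r],loss='soft_l1',f_scale=.0003)
        cen=q.x[:2]; band*=.75
    return q.x,np.median(np.abs(q.fun))
cs=[]
for k in range(2):
    s=bot.read_state(); c=imaging.capture("wrist"); cs.append(c)
    F,e=fit(c,[.5076,.0885],.036,.036,.006); T,e2=fit(c,[.5075,.089],.018,.085,.006)
    R=np.array(s["tcp_rot"]); d=(F-T)[:2]
    print(s["time_s"],"cam",-c["R"].T@c["t"],"axis",c["R"][2]); print("F",F,e,"T",T,e2,"need tool",R[:2,:2].T@d)
v=c["frame"].copy()
for q,z in((F,.036),(T,.085)):
    for a in np.arange(0,6.28,.15): cv2.circle(v,tuple(proj(c,[q[0]+q[2]*np.cos(a),q[1]+q[2]*np.sin(a),z]).round().astype(int).tolist()),0,(255,0,0),-1)
o=proj(c,[F[0],F[1],.036]).astype(int); v=v[max(o[1]-55,0):o[1]+55,o[0]-55:o[0]+55]
cv2.imwrite("pics/ov%d.png"%int(s["time_s"]*10),cv2.resize(v,(600,600),interpolation=0)[:,:,::-1]); print(int(s["time_s"]*10))
E
python3 ov.py; ls pics; cp $(ls -t pics/ov*|head -1) pics/ovA.png
```

```text
7.3833 cam [0.5087 0.0944 0.3051] axis [-0.0362 -0.2866 -0.9574]
F [0.5078 0.0874 0.036 ] 0.00024583642540686526 T [0.5079 0.0881 0.0177] 0.00015316599797249135 need tool [-0.0007  0.    ]
7.4333 cam [0.5087 0.0943 0.3052] axis [-0.0362 -0.2866 -0.9574]
F [0.5077 0.0873 0.0359] 0.00026934125824065736 T [0.5078 0.0881 0.0177] 0.0001938862437609202 need tool [-0.0008  0.    ]
74
fin.png
ov74.png
scene.png
top.png
topc.png
w1.png
w2.png
w3.png
w4.png
w5.png
```

View pics/ovA.png

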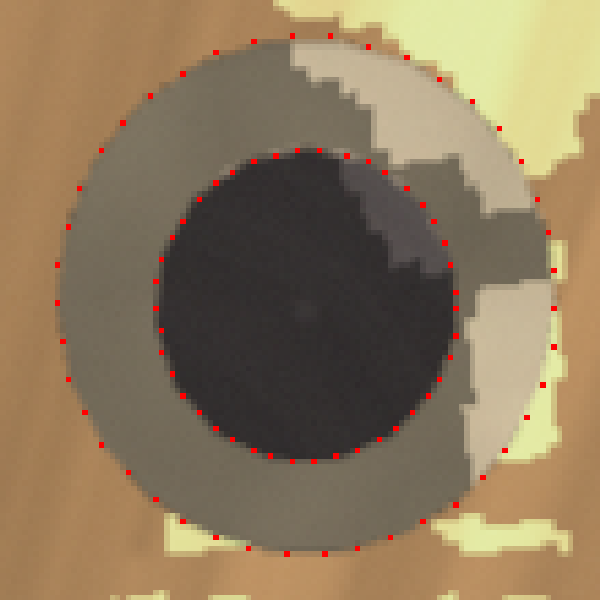

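The fitted circles (radii 36.0 and 17.7 mm) lie on the foundation edge and the roof edge. The tank stands upright, about 0.8 mm off centre, and the gripper is clear of it, so I'll hand in.

```bash
python3 -c "
from rig import bot
print(bot.hand_in())"
```

```text
the job is handed in; nothing more can be done
None
```

The tank now stands upright on its foundation, about 0.8 mm off centre by my last camera fit. I pushed it only at the foot with about 1 N, left everything else alone, and handed the job in at about 7.5 s.

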